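# Hang the pulley plate on its headed stud

### The arm

A 6-joint arm with a two-finger parallel gripper is mounted at the origin on the work surface. World frame = base frame: x ahead of the robot, y to its left, z up, the work surface at z = 0. Lengths are in m, angles in rad, forces in N, time in s.
With the tool pointing down it reaches from about 0.4 to 0.825 m from the base axis. Payload 7 kg.
Tool frame: the origin (TCP) lies on the centre line of the jaws, within the pads' length; the fingertips stand 19 mm ahead of it and the grasp point (between the pads) is the TCP; z points along the fingers, y is the line along which they close (so a half turn about z gives the same grasp; the last joint's range is limited). The gripper opens to 88 mm and grips with 3 to 60 N. Pads are 19 mm wide; open, the fingers measure 130 mm over their backs; the gripper's body (78 mm by 193 mm) begins 47 mm behind the grasp point.
Start: joints at [-0.864, 0.359, 0.012, 0, -1.224, -0.288], TCP at [0.274, -0.617, 0.246] pointing down, gripper open.
Joint ranges: [-3.07, 3.07], [-1.43, 2.12], [-1.02, 1.25], [-3.03, 1.67], [-3.05, -0], [-3.03, 3.03]. Speed limits (rad/s): [2.39, 2.39, 3.01, 3.14, 3.14, 3.14].

### API

Orientations are given as [roll, pitch, yaw] about the fixed x, y, z axes, in that order (R = Rz(yaw) Ry(pitch) Rx(roll)).
In Python, from bench import sensors, vision, order gives the robot as it stands.
- The arm moves only by the tool play_rows, never from a script. Its argument "steps" is a list of rows, each an object with "xyz": the shift along the tool's x, y, z in cm, a list of three; "twist": the turn, a rotation vector about the tool's x, y, z in rad, a list of three. In form: [{"xyz": [dx, dy, dz], "twist": [ax, ay, az]}, ...]. A call has exactly 8 rows; each row is the pose to reach, as a shift and turn from the pose commanded when the call began, along the tool's axes at that moment; what a row does not reach only later rows make up. A row lasts 1/10 s, in which the tool goes at most 50 mm and 8.59 degrees, less where a joint would pass 70% of its speed; a pose out of reach is approached as far as the arm can. A call with a gripper value outside its range is refused whole. "gripper" is the opening in per cent of the stroke, from 0 (shut) to 100 (fully open), set as the call begins (left out, the last holds). The fingers move at their own pace and stop on an object; the grip force is fixed at half the most. Time passes only in rows, so rows that repeat a pose let the fingers close, or fill a call up. It gives the time, the measured TCP pose, the force, the opening and the grip force at its end, in the units of the state.
- sensors.read_state(): the state, without advancing time (a new reading comes with each control period).
- vision.grab_frame(name): name is "scene" or "top"; returns a dict with "img" (384x512x3 uint8, red, green, blue), "fovy" (degrees; the focal length in pixels is half the picture's height over the tangent of half this angle, whatever the lens; pixels are square), "cx", "cy" (the principal point, pixels), "k1" (the pictures are not rectified: a ray, as slopes to the right and down, at radius r is drawn at 1 + k1 r^2 times it, then the intrinsics apply), "cam_to_world" (4x4, takes a point from camera to world coordinates). Camera axes: x right, y down, z forward; pixel columns grow to the right and rows downward; lengths in m; the calibration is good to about 2 mm. A picture is of the moment at which its call begins. There is no depth.
- order.close_job(): hands the job in; it is judged then, once.
The state is a dict: "clock": time; "joints": joint angles; "qd": joint speeds; "effort": joint torques, N m; "ee_pos": TCP position; "eef_rot": TCP orientation; "contact_force": force on the tool from outside, world axes, zero at the start; "wrist_torque": the same for the moment, N m; "opening": finger opening in m; "gripper_force": force on a finger pad.
Only numpy, scipy, OpenCV 4.12 (cv2) and the standard library are available. Lean on these libraries where they do the work, as an engineer would, in place of code of your own. Each camera call takes 0.05 s, during which the arm holds its last target. There are 200 camera calls.

### The job

Take the grey pulley plate by its grip out of the wooden rack, slip the keyhole over the headed stud of the upright board until the plate lies flat against the board, then slide it down, still in your grip, until it is fully home on the stud, and let go. The stud is clamped anywhere along a short crosswise strut, so find it gently by feel or sight: never press or pull on the board or stud with more than 30 N. Leave the other gear on the table alone.

Things in the scene. Friction and masses are not known exactly. Their poses are not given: they have to be found in the camera images.
- board: Fixed upright board, 180 mm wide (y), 24 thick, top edge 183 up. Origin: middle of its underside on the table; x out of the face with the stud, away from the robot; z up. Face at x=12 mm. Steel stud along x, axis at z=165: neck dia 8, 8.5 long from the face, then head dia 20, 5 thick. Its y is anywhere from -18 to +18 mm, not reported: feel or look for it. It stays put under 30 N.
- rack: Fixed dark wooden rack, 70 x 120 mm, 85 mm high, holding the plate upright by its side edges in 7.5 mm wide grooves, 75 mm deep, open at the top. Origin: centre of the underside; z up; x is the plate's front normal. Lift the plate straight up by 90 mm or more to clear it.
- plate_grip (a point): Centre of the rubber grip block on top of the grey steel pulley plate (0.3 to 0.55 kg): 14 mm thick (x), 40 wide (y), 60 tall; pinch its thickness from above. Plate axes: z up, x out of its front (the sheave side, reaching 20 mm out; front faces away from the board), y across. The plate is 70 wide, 5 thick, in the block's mid-plane, 30 to 170 mm below this point.
- plate_hole (a point): Centre of the keyhole's wide entry, 75 mm below plate_grip, in the plate's mid-plane; eight-sided, 24 mm across flats. A slot 11 mm wide leads straight up from it.
- plate_seat (a point): Point in the slot 50 mm below plate_grip, 25 above plate_hole, in the mid-plane: the axis of the stud's neck lies here when the plate is fully home, the neck touching the slot's upper end. In the board's frame it is then at z=165 mm and x=14.5 (flat on the board) to 18 mm (loose behind the head).
- plate: The pulley plate itself: origin at the middle of its lower edge, 170 mm below plate_grip.
- carabiner_a: Bystander, leave alone: purple twistlock carabiner, 105 x 55 x 12 mm, lying near the middle of the table. Origin at its underside.
- carabiner_b: Bystander, leave alone: another such carabiner, farther back. Origin at its underside.
- helmet_clip: Bystander, leave alone: black polymer helmet clip, 65 x 36 x 12 mm, lying between rack and board. Origin at its underside.
- feeler_gauge: Bystander, leave alone: brass feeler gauge, fanned, 140 x 40 x 10 mm, lying at the back. Origin at its underside.
- rescue_pulley: Bystander, leave alone: grey steel rescue pulley, 90 x 50 x 25 mm, lying at the left. Origin at its underside.
- screw_tray: Bystander, leave alone: grey open tray, 100 x 140 x 35 mm, at the right. Origin at its underside.
Mind the look-alikes: they are no part of the job. What is shaped like the plate but red is not meant.

How it is judged:
By the outcome, as a careful person would: the job done as asked, in the order asked, and still so for the second after the job is handed in, with the robot touching nothing.
It also fails if it takes over 69 s, if anything falls off the work surface, if the arm or the gripper's body presses on something with over 40 N, if the wrist force passes 120 N, or if a joint passes its speed limit or range.

## Working session

There is one attempt and no reset: what is moved stays moved. The work goes in short steps, Python scripts to look and compute and a tool call to move; the robot and the scene stay as the last step left them, time stands still between calls to the robot, and variables do not carry over. Pictures are saved under pics/ and viewed, at most 10 in all, crops included, and the job is handed in when it is done.

Besides the shell and the picture viewer there is one more tool, called after "Request:" as name([rows], argument=value, ...), one row to a line, values as JSON. play_rows: Moves the arm, as the interface text tells. Its arguments: {"type":"object","properties":{"steps":{"type":"array","items":{"type":"object","properties":{"xyz":{"type":"array","items":{"type":"number"}},"twist":{"type":"array","items":{"type":"number"}}}}},"gripper":{"type":"number"}},"required":["steps"]}

```bash
mkdir -p pics; ls; cat > h.py <<'E'
import numpy as np, cv2
from bench import sensors, vision, order
def grab(n):
    f=vision.grab_frame(n); return f
def K(f):
    h=f['img'].shape[0]; F=h/2/np.tan(np.radians(f['fovy'])/2)
    return np.array([[F,0,f['cx']],[0,F,f['cy']],[0,0,1.]]), np.array([f['k1'],0,0,0,0.])
def ray(f,uv):
    k,d=K(f); p=cv2.undistortPoints(np.array([[uv]],float),k,d)[0,0]
    T=np.array(f['cam_to_world']); v=T[:3,:3]@[p[0],p[1],1]; return T[:3,3],v/np.linalg.norm(v)
def proj(f,P):
    k,d=K(f); T=np.linalg.inv(np.array(f['cam_to_world']))
    r,_=cv2.Rodrigues(T[:3,:3]); return cv2.projectPoints(np.atleast_2d(np.array(P,float)),r,T[:3,3],k,d)[0][:,0]
def tri(*rs):
    A=sum(np.eye(3)-np.outer(v,v) for o,v in rs); b=sum((np.eye(3)-np.outer(v,v))@o for o,v in rs)
    x=np.linalg.solve(A,b); return x,[np.linalg.norm((np.eye(3)-np.outer(v,v))@(x-o)) for o,v in rs]
def onz(f,uv,z):
    o,v=ray(f,uv); return o+v*(z-o[2])/v[2]
def save(img,n): cv2.imwrite('pics/'+n,img[:,:,::-1])
E
python3 - <<'E'
from h import *
import pickle
S={}
for n in('scene','top'):
    f=grab(n); S[n]=f; save(cv2.resize(f['img'],(800,600),interpolation=cv2.INTER_CUBIC),n+'.png'); print(n,f['fovy'],f['cx'],f['cy'],f['k1'],np.round(f['cam_to_world'],3).tolist())
pickle.dump(S,open('s.pkl','wb'))
print(sensors.read_state())
E
```

```text
pics
scene 51.74002329503892 251.62598296982958 187.17133005668745 -0.042155706504287044 [[0.758, 0.468, -0.454, 1.092], [0.652, -0.525, 0.547, -0.726], [0.017, -0.711, -0.703, 1.071], [0.0, 0.0, 0.0, 1.0]]
top 42.86774493218504 249.9572463626178 190.09500283713174 0.008912007193452769 [[0.018, -0.996, 0.084, 0.374], [-1.0, -0.018, -0.001, -0.003], [0.002, -0.084, -0.996, 1.486], [0.0, 0.0, 0.0, 1.0]]
{'clock': 0.1, 'joints': array([-8.63894452e-01,  3.59348377e-01,  1.11313817e-02, -2.96621587e-04,
       -1.22410207e+00, -2.88074852e-01]), 'qd': array([-0.00078417, -0.001258  ,  0.00169314, -0.00011597, -0.00119489,
       -0.00134037]), 'effort': array([-1.53710178e-03, -5.84163988e+01,  2.93750471e+01,  7.01545134e+00,
        1.01337489e-02, -4.21805601e-05]), 'ee_pos': array([ 0.27430133, -0.61629571,  0.24468877]), 'eef_rot': array([ 3.14005343e+00, -1.65295004e-04, -2.72286651e+00]), 'contact_force': array([-0.127579  ,  0.69655719,  0.44090964]), 'wrist_torque': array([ 0.05251669, -0.01539575, -0.01394666]), 'gripper_force': 0.0, 'opening': 0.08753747683926548}
```

View pics/scene.png

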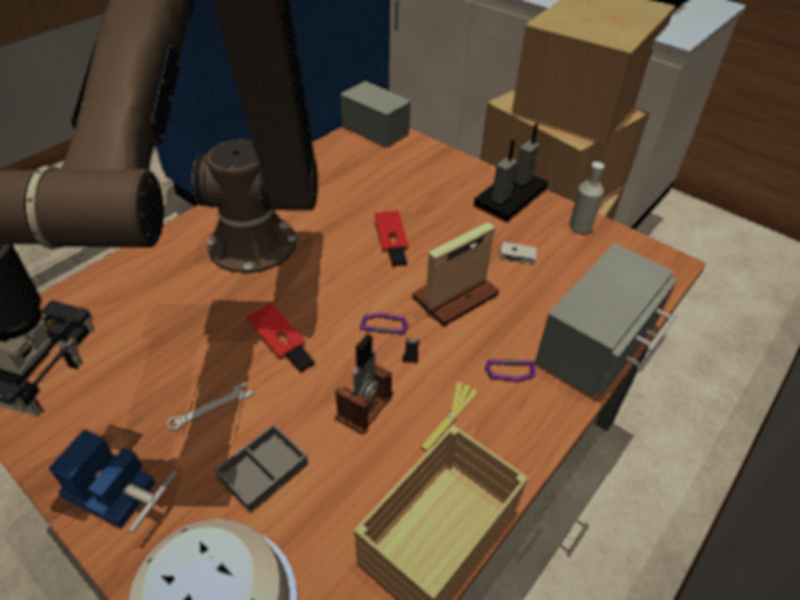

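View pics/top.png

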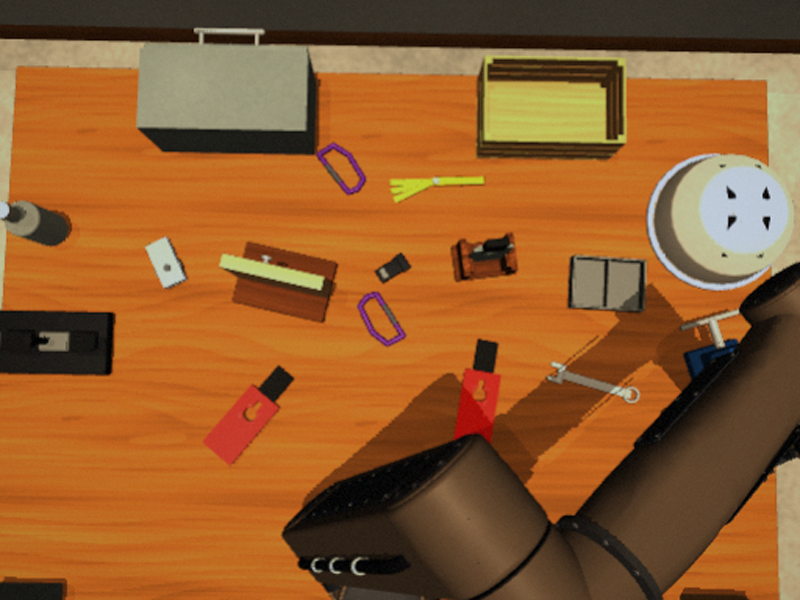

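The scene view shows the board at about (460,270), with the stud near (475,243). The rack with the upright plate is at (365,390). In the top view the board is at (275,275) and the rack at (485,255). I'll enlarge these regions in one mosaic.

```bash
python3 - <<'E'
from h import *
import pickle
S=pickle.load(open('s.pkl','rb'))
def crop(n,u,v,w=66,h=49): return cv2.resize(S[n]['img'][v:v+h,u:u+w],(w*6,h*6),interpolation=cv2.INTER_CUBIC)
a=np.hstack([crop('scene',259,140,66,70),crop('scene',205,210,66,70)])
b=np.hstack([crop('top',138,150,80,30)[:, :396],crop('top',278,142,66,30)])
save(np.vstack([a,b]),'m1.png')
E
```

```text
(no output)
```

View pics/m1.png

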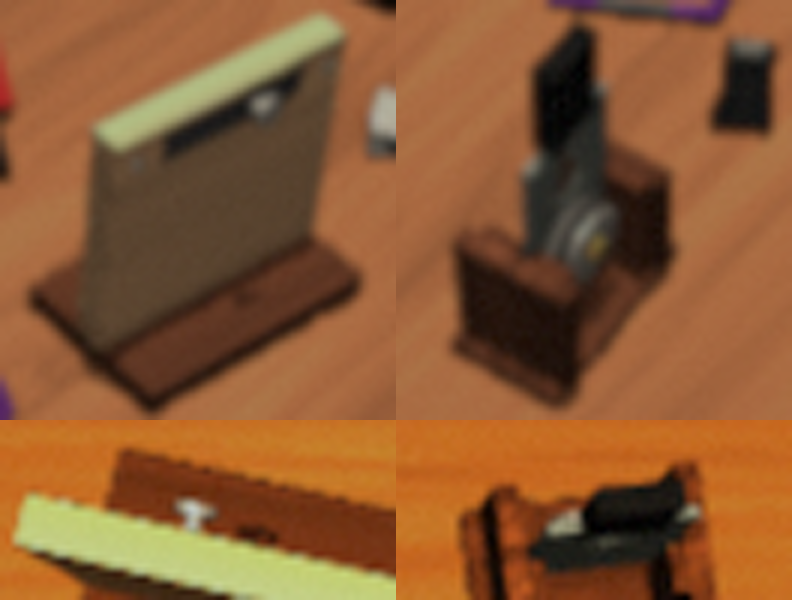

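```bash
cat > fit.py <<'E'
from h import *
from scipy.optimize import minimize
M=6
def box(c,yaw,x,y,z):
    R=np.array([[np.cos(yaw),-np.sin(yaw)],[np.sin(yaw),np.cos(yaw)]])
    return np.array([[*(R@[a,b]+c[:2]),c[2]+d] for a in x for b in y for d in z])
def hull(f,P,off,shape):
    m=np.zeros(shape,np.uint8); q=((proj(f,P)-off+0.5)*M-0.5)
    cv2.fillConvexPoly(m,cv2.convexHull(np.round(q*16).astype(np.int32)),1,shift=4); return m
def fit(jobs,p0,dims,steps):
    def loss(p):
        P=box(p[:3],p[3],*dims); s=0
        for f,off,mask in jobs:
            h=hull(f,P,off,mask.shape); s+=1-(h&mask).sum()/max(1,(h|mask).sum())
        return s
    sim=[p0]+[np.array(p0)+np.eye(len(p0))[i]*steps[i] for i in range(len(p0))]
    r=minimize(loss,p0,method='Nelder-Mead',options=dict(initial_simplex=sim,xatol=1e-4,fatol=1e-4,maxiter=600))
    return r.x,r.fun
def mask(f,box_,fn):
    u,v,w,h=box_; c=cv2.resize(f['img'][v:v+h,u:u+w],(w*M,h*M),interpolation=cv2.INTER_CUBIC).astype(int)
    m=fn(c[...,0],c[...,1],c[...,2]).astype(np.uint8)
    n,l,st,_=cv2.connectedComponentsWithStats(m); k=1+np.argmax(st[1:,4]); return f,np.array([u,v],float),(l==k).astype(np.uint8)
E
python3 - <<'E'
from fit import *
import pickle
S=pickle.load(open('s.pkl','rb')); s,t=S['scene'],S['top']
yel=lambda r,g,b:(g>r-8)&(g>110)&(g>b+25)
blk=lambda r,g,b:(np.maximum(np.maximum(r,g),b)<38)
J=[mask(s,(259,130,66,70),yel),mask(t,(132,150,90,50),yel)]
print([j[2].sum()/36 for j in J])
i=onz(t,(175,174),.183); print(i)
bp,fu=fit(J,[i[0],i[1],.183,-.2],([-.012,.012],[-.09,.09],[0]),[.01,.01,.01,.1]); print('board top',bp,fu)
G=[mask(s,(222,205,24,40),blk),mask(t,(305,142,30,25),blk)]
print([j[2].sum()/36 for j in G])
i=onz(t,(315,156),.19)
gp,fu2=fit(G,[i[0],i[1],.18,.15],([-.007,.007],[-.02,.02],[-.03,.03]),[.01,.01,.01,.1]); print('grip',gp,fu2)
vis=[]
for j,p,d in [(J[0],bp,([-.012,.012],[-.09,.09],[0])),(J[1],bp,([-.012,.012],[-.09,.09],[0])),(G[0],gp,([-.007,.007],[-.02,.02],[-.03,.03])),(G[1],gp,([-.007,.007],[-.02,.02],[-.03,.03]))]:
    f,off,m=j; u,v=off.astype(int); h,w=m.shape
    c=cv2.resize(f['img'][v:v+h//M,u:u+w//M],(w,h),interpolation=cv2.INTER_CUBIC).copy()
    cs,_=cv2.findContours(hull(f,box(p[:3],p[3],*d),off,m.shape),0,1); cv2.drawContours(c,cs,-1,(255,0,0),1)
    cs,_=cv2.findContours(m,0,1); cv2.drawContours(c,cs,-1,(0,0,255),1)
    vis.append(cv2.resize(c,(400,300)))
save(np.vstack([np.hstack(vis[:2]),np.hstack(vis[2:])]),'fit.png')
pickle.dump((bp,gp),open('fit.pkl','wb'))
E
```

```text
[np.float64(213.97222222222223), np.float64(571.75)]
[0.52341756 0.19734893 0.183     ]
board top [ 0.52364024  0.20018471  0.18174237 -0.21412175] 0.16985293224729547
[np.float64(140.36111111111111), np.float64(191.94444444444446)]
grip [ 0.57592886 -0.18284802  0.17090367  0.25514237] 0.7141787636440913
```

View pics/fit.png

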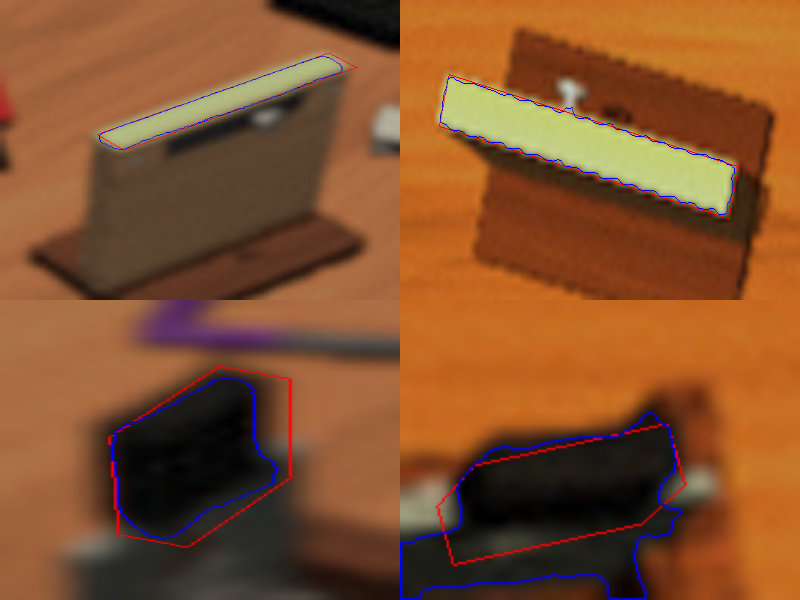

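The board-top fit lines up well in both views. The grip's top-view mask bleeds into the plate below a line from panel (455,540) to (690,500), so I'll cut it there and loosen the scene threshold.

```bash
python3 - <<'E'
from fit import *
import pickle
S=pickle.load(open('s.pkl','rb')); s,t=S['scene'],S['top']
bp,_=pickle.load(open('fit.pkl','rb'))
mx=lambda r,g,b:np.maximum(np.maximum(r,g),b)
g0=mask(s,(222,205,24,40),lambda r,g,b:(mx(r,g,b)<60)&(np.arange(240)[:,None]<172-0.25*np.arange(144)[None]))
def tf(r,g,b):
    yy,xx=np.mgrid[0:150,0:180]; x=xx*400/180; y=yy*2
    return (mx(r,g,b)<55)&(y<232-(x-55)*40/235)&(x<283)&(x>50)
g1=mask(t,(305,142,30,25),tf)
G=[g0,g1]; d=([-.007,.007],[-.02,.02],[-.03,.03]); i=onz(t,(316,156),.19); print(i)
best=min((fit(G,[i[0]+a,i[1],.18,y],d,[.008,.008,.008,.1]) for y in (0.05,.2) for a in(-.01,.01)),key=lambda r:r[1]); gp=best[0]; print('grip',best)
# rack check: overlay top of rack & block
vis=[]
for f,off,m in G:
    u,v=off.astype(int); h,w=m.shape
    c=cv2.resize(f['img'][v:v+h//M,u:u+w//M],(w,h),interpolation=cv2.INTER_CUBIC).copy()
    for P,col in ((box(gp[:3],gp[3],*d),(255,0,0)),):
        cs,_=cv2.findContours(hull(f,P,off,m.shape),0,1); cv2.drawContours(c,cs,-1,col,1)
    cs,_=cv2.findContours(m,0,1); cv2.drawContours(c,cs,-1,(0,0,255),1); vis.append(cv2.resize(c,(w*400//h,400)))
    # rack crop
u,v,w,h=278,142,66,40
for f,(u,v,w,h) in ((t,(278,142,66,50)),(s,(205,225,66,60))):
    c=cv2.resize(f['img'][v:v+h,u:u+w],(w*6,h*6),interpolation=cv2.INTER_CUBIC).copy()
    for X,Y,Z,col in (([-.035,.035],[-.06,.06],[-gp[2]+.085],(0,255,0)),([-.0025,.0025],[-.035,.035],[-.17,-.03],(0,255,255))):
        cs,_=cv2.findContours(hull(f,box(gp[:3],gp[3],X,Y,Z),np.array([u,v]),c.shape[:2]),0,1); cv2.drawContours(c,cs,-1,col,1)
    vis.append(cv2.resize(c,(w*5,h*5)))
H=np.zeros((600,800,3),np.uint8)
x=0
for i,k in enumerate(vis[:2]): H[:300,x:x+int(k.shape[1]*.75)]=cv2.resize(k,None,fx=.75,fy=.75)[:300]; x+=int(k.shape[1]*.75)
x=0
for k in vis[2:]: H[300:300+min(300,k.shape[0]),x:x+k.shape[1]]=k[:300]; x+=k.shape[1]+5
save(H,'fit2.png'); pickle.dump((bp,gp),open('fit.pkl','wb'))
E
```

```text
[ 0.57790319 -0.17916103  0.19      ]
grip (array([ 0.57858741, -0.18430741,  0.17918976,  0.25359045]), np.float64(0.6277471644395464))
```

View pics/fit2.png

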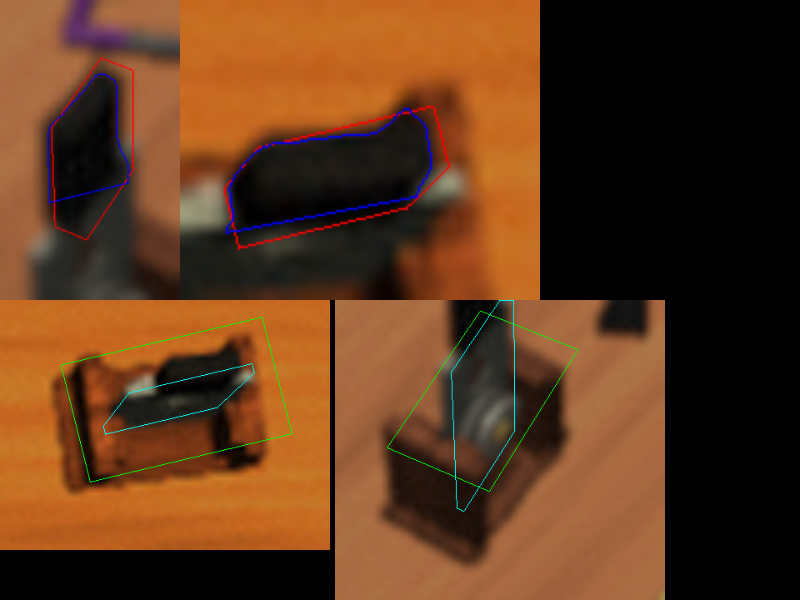

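```bash
python3 - <<'E'
from fit import *
import pickle
S=pickle.load(open('s.pkl','rb')); s,t=S['scene'],S['top']
bp,_=pickle.load(open('fit.pkl','rb'))
mx=lambda r,g,b:np.maximum(np.maximum(r,g),b)
rc=onz(t,(309.9,165.6),0); print('rack centre',rc)
d=([-.007,.007],[-.02,.02],[-.03,.03])
import fit as F
def fity(G,p0,yaw):
    def loss(p):
        P=box(p,yaw,*d); return sum(1-(hull(f,P,o,m.shape)&m).sum()/(hull(f,P,o,m.shape)|m).sum() for f,o,m in G)
    r=F.minimize(loss,p0,method='Nelder-Mead',options=dict(initial_simplex=[p0]+[p0+e for e in np.eye(3)*.01],xatol=1e-4,fatol=1e-4)); return r.x,r.fun
for th in(45,60):
    g0=mask(s,(222,205,24,40),lambda r,g,b:(mx(r,g,b)<th)&(np.arange(240)[:,None]<190))
    def tf(r,g,b):
        yy,xx=np.mgrid[0:150,0:180]; x=xx*400/180; y=yy*2
        return (mx(r,g,b)<th+15)&(y<232-(x-55)*40/235)&(x<290)&(x>50)
    g1=mask(t,(305,142,30,25),tf)
    for yaw in(.1,.14,.18): print(th,yaw,fity([g0,g1],np.array([.578,-.182,.18]),yaw))
# stud head in board frame, from both views
wh=lambda r,g,b:(np.minimum(np.minimum(r,g),b)>120)
m0=mask(s,(298,152,10,9),wh); m1=mask(t,(165,162,12,7),lambda r,g,b:np.minimum(np.minimum(r,g),b)>100)
c=bp[:2]; y=bp[3]; R=np.array([[np.cos(y),-np.sin(y)],[np.sin(y),np.cos(y)]])
q=[]
for f,o,m in(m0,m1):
    v,u=np.nonzero(m); uv=o+(np.array([u.mean(),v.mean()])+.5)/M-.5; q.append((f,uv)); print('uv',uv,m.sum()/36)
X,e=tri(*[ray(f,uv) for f,uv in q]); print('stud tri',X,e,'board',R.T@(X[:2]-c),X[2])
for f,uv in q:
    o,v=ray(f,uv)
    n=np.array([np.cos(y),np.sin(y),0])
    for xb in(.023,.0255):
        k=(np.dot(n[:2],c)+xb-n@o)/(n@v); P=o+k*v; print(xb,R.T@(P[:2]-c),P[2])
E
```

```text
rack centre [ 0.57775453 -0.18653195  0.        ]
45 0.1 (array([ 0.57986504, -0.18420008,  0.17546276]), np.float64(0.5574707117577907))
45 0.14 (array([ 0.57921811, -0.18426852,  0.17434529]), np.float64(0.5370883130234089))
45 0.18 (array([ 0.57887658, -0.18472133,  0.17378384]), np.float64(0.5163590113207268))
60 0.1 (array([ 0.57945486, -0.18465923,  0.17552375]), np.float64(0.5102729698788089))
60 0.14 (array([ 0.57899031, -0.18482759,  0.17482481]), np.float64(0.4872523140997882))
60 0.18 (array([ 0.57870939, -0.1849389 ,  0.17452803]), np.float64(0.4764442352264209))
uv [298.71085859 152.17676768] 3.6666666666666665
uv [169.60970464 165.52188819] 17.555555555555557
stud tri [0.53856444 0.2055152  0.19139177] [np.float64(0.00829094733318783), np.float64(0.008290947333187828)] board [0.01345071 0.00837999] 0.19139176611723602
0.023 [ 0.023      -0.01335656] 0.2067832340386725
0.0255 [ 0.0255     -0.01599938] 0.20974485793096154
0.023 [0.023      0.02434783] 0.14311810144911652
0.0255 [0.0255     0.02940593] 0.11643825940532415
```

```bash
python3 - <<'E'
from fit import *
import pickle
S=pickle.load(open('s.pkl','rb')); s,t=S['scene'],S['top']
bp,_=pickle.load(open('fit.pkl','rb')); c=bp[:2]; y=bp[3]; R=np.array([[np.cos(y),-np.sin(y)],[np.sin(y),np.cos(y)]])
P=onz(t,(170.1,164.6),.17); print(R.T@(P[:2]-c))
P=onz(s,(302.75,157.1),.165); print(R.T@(P[:2]-c))
X,e=tri(ray(s,(302.75,157.1)),ray(t,(170.1,164.6))); print(R.T@(X[:2]-c),X[2],e)
st=sensors.read_state(); print(st['ee_pos'],st['eef_rot'])
from scipy.spatial.transform import Rotation as Ro
r=Ro.from_euler('xyz',st['eef_rot']); 
for yaw in(.14,-.214):
  # tool y along plate x => candidates of tool x direction
  for h in(0,np.pi):
    yt=np.array([np.cos(yaw+h),np.sin(yaw+h),0]); zt=np.array([0,0,-1.]); xt=np.cross(yt,zt)
    Rt=np.array([xt,yt,zt]).T; dr=(r.inv()*Ro.from_matrix(Rt)).as_rotvec(); print(yaw,h,dr, 'yaw',Ro.from_matrix(Rt).as_euler('xyz'))
for z in(.28,): print('shift tool cm',r.inv().apply(np.array([.579,-.1847,z])-st['ee_pos'])*100)
print(r.as_matrix().round(3))
E
```

```text
[0.02322899 0.01857192]
[0.0165033  0.01730117]
[0.02143046 0.01621941] 0.16947471912097078 [np.float64(0.0030061421313744567), np.float64(0.003006142131374437)]
[ 0.27430133 -0.61629571  0.24468877] [ 3.14005343e+00 -1.65295004e-04 -2.72286651e+00]
0.14 0 [ 9.20345984e-04 -1.53866061e-03  1.84952193e+00] yaw [-3.14159265  0.          1.71079633]
0.14 3.141592653589793 [ 1.42566364e-03  8.52757126e-04 -1.29207003e+00] yaw [ 3.14159265  0.         -1.43079633]
-0.214 0 [ 6.77261974e-04 -1.78813981e-03  2.20352182e+00] yaw [3.14159265 0.         1.35679633]
-0.214 3.141592653589793 [ 1.50218478e-03  5.68955863e-04 -9.38070113e-01] yaw [-3.14159265  0.         -1.78479633]
shift tool cm [-45.38546981  27.04737144  -3.49699686]
[[-0.914 -0.407 -0.001]
 [-0.407  0.914  0.001]
 [ 0.     0.002 -1.   ]]
```

The grip is at (0.579, -0.185, ~0.178) with yaw about 0.14. The stud is at board y ≈ +17 mm. I'm moving above the grip now.

Request:
play_rows([
  {"xyz": [-5,3,-1],"twist": [0,0,-0.15]},
  {"xyz": [-10,6,-2],"twist": [0,0,-0.3]},
  {"xyz": [-15,9,-3.5],"twist": [0,0,-0.45]},
  {"xyz": [-19,11.5,-3.5],"twist": [0,0,-0.6]},
  {"xyz": [-23,14,-3.5],"twist": [0,0,-0.75]},
  {"xyz": [-27,16,-3.5],"twist": [0,0,-0.9]},
  {"xyz": [-31,18.5,-3.5],"twist": [0,0,-1.05]},
  {"xyz": [-35,21,-3.5],"twist": [0,0,-1.15]},
], gripper=100)

```text
clock: 0.9
ee_pos: [0.5032, -0.2898, 0.2804]
eef_rot: [3.141, 0.0, -1.567]
contact_force: [0.9, -0.8, -0.5]
opening: 0.0879
gripper_force: 0.0
```

```bash
cat >> h.py <<'E'
from scipy.spatial.transform import Rotation as Ro
def go(target,yaw):
    "tool-frame shift cm / twist to TCP target with tool y = -(x axis at yaw), pointing down"
    st=sensors.read_state(); r=Ro.from_euler('xyz',st['eef_rot']); h=yaw+np.pi
    yt=np.array([np.cos(h),np.sin(h),0]); zt=np.array([0,0,-1.]); Rt=np.array([np.cross(yt,zt),yt,zt]).T
    print('ee',st['ee_pos'].round(4),st['eef_rot'].round(3),'F',st['contact_force'].round(1),'t',round(st['clock'],2),'op',round(st['opening'],4),'gf',round(st['gripper_force'],1))
    print('xyz cm',(r.inv().apply(np.array(target)-st['ee_pos'])*100).round(2),'twist',(r.inv()*Ro.from_matrix(Rt)).as_rotvec().round(4)); return st
E
python3 -c "
from h import *
go([.579,-.1847,.26],.14); print(sensors.read_state()['joints'].round(2))"
```

```text
ee [ 0.5032 -0.2898  0.2804] [ 3.141  0.    -1.567] F [ 0.9 -0.8 -0.5] t 0.9 op 0.0879 gf 0.0
xyz cm [-10.48  -7.62   2.04] twist [ 0.0002  0.0002 -0.1361]
[-0.19  0.18 -0.15 -0.   -1.24  0.19]
```

Request:
play_rows([
  {"xyz": [-3.5,-2.5,0],"twist": [0,0,-0.07]},
  {"xyz": [-7,-5,0],"twist": [0,0,-0.136]},
  {"xyz": [-10,-7.2,0.5],"twist": [0,0,-0.136]},
  {"xyz": [-10.5,-7.6,1],"twist": [0,0,-0.136]},
  {"xyz": [-10.5,-7.6,2],"twist": [0,0,-0.136]},
  {"xyz": [-10.5,-7.6,2],"twist": [0,0,-0.136]},
  {"xyz": [-10.5,-7.6,2],"twist": [0,0,-0.136]},
  {"xyz": [-10.5,-7.6,2],"twist": [0,0,-0.136]},
])

```text
clock: 1.7
ee_pos: [0.5783, -0.188, 0.261]
eef_rot: [-3.141, -0.0, -1.438]
contact_force: [0.9, 0.7, 0.1]
opening: 0.0878
gripper_force: 0.0
```

```bash
python3 -c "
from h import *
f=grab('top');g=grab('scene')
a=cv2.resize(f['img'][135:185,275:345],(420,300),interpolation=cv2.INTER_CUBIC);b=cv2.resize(g['img'][195:280,195:275],(376,400),interpolation=cv2.INTER_CUBIC)
o=np.zeros((400,796,3),np.uint8);o[:300,:420]=a;o[:,420:]=b;save(o,'app.png')
go([.579,-.1847,.182],.14)"
```

```text
ee [ 0.5785 -0.1877  0.2611] [-3.141 -0.    -1.438] F [ 0.5 -0.2  0.4] t 1.8 op 0.0875 gf 0.0
xyz cm [-0.3  -0.09  7.91] twist [-0.0008 -0.0002 -0.0072]
```

View pics/app.png

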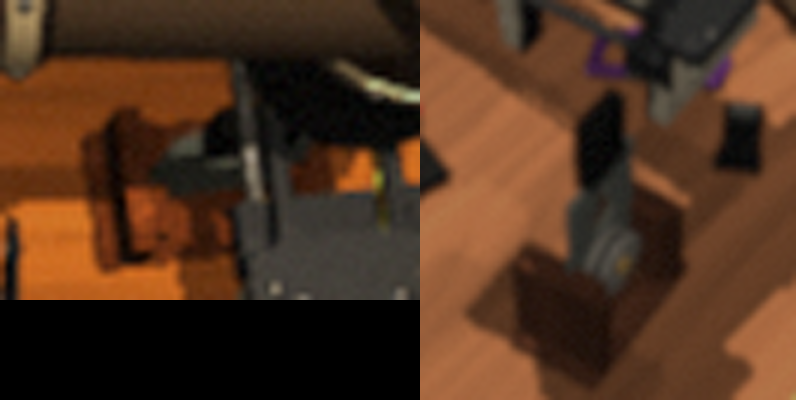

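The fingers straddle the block: their tips are at panel (520,40) and (675,115), with the block top at (605,98) between them. I'll descend.

Request:
play_rows([
  {"xyz": [-0.3,-0.1,1.5],"twist": [0,0,-0.007]},
  {"xyz": [-0.3,-0.1,3],"twist": [0,0,-0.007]},
  {"xyz": [-0.3,-0.1,4.5],"twist": [0,0,-0.007]},
  {"xyz": [-0.3,-0.1,6],"twist": [0,0,-0.007]},
  {"xyz": [-0.3,-0.1,7],"twist": [0,0,-0.007]},
  {"xyz": [-0.3,-0.1,7.8],"twist": [0,0,-0.007]},
  {"xyz": [-0.3,-0.1,7.8],"twist": [0,0,-0.007]},
  {"xyz": [-0.3,-0.1,7.8],"twist": [0,0,-0.007]},
])

```text
clock: 2.6
ee_pos: [0.5796, -0.184, 0.183]
eef_rot: [-3.141, -0.0, -1.43]
contact_force: [0.2, 0.1, 0.4]
opening: 0.0875
gripper_force: 0.0
```

Request:
play_rows([
  {"xyz": [0,0,0]},
  {"xyz": [0,0,0]},
  {"xyz": [0,0,0]},
  {"xyz": [0,0,0]},
  {"xyz": [0,0,0]},
  {"xyz": [0,0,0]},
  {"xyz": [0,0,0]},
  {"xyz": [0,0,0]},
], gripper=0)

```text
$.steps[0]: bad value
```

```bash
python3 -c "
from h import *
st=go([.579,-.1847,.30],.14);print(st['wrist_torque'])"
```

```text
ee [ 0.5796 -0.184   0.183 ] [-3.141 -0.    -1.43 ] F [0.2 0.1 0.4] t 2.6 op 0.0875 gf 0.0
xyz cm [  0.07   0.06 -11.7 ] twist [-0.0004 -0.0003  0.0011]
[0.03502307 0.11973377 0.02305758]
```

Request:
play_rows([
  {"xyz": [0,0,0],"twist": [0,0,0]},
  {"xyz": [0,0,0],"twist": [0,0,0]},
  {"xyz": [0,0,0],"twist": [0,0,0]},
  {"xyz": [0,0,0],"twist": [0,0,0]},
  {"xyz": [0,0,0],"twist": [0,0,0]},
  {"xyz": [0,0,0],"twist": [0,0,0]},
  {"xyz": [0,0,0],"twist": [0,0,0]},
  {"xyz": [0,0,0],"twist": [0,0,0]},
], gripper=0)

```text
clock: 3.4
ee_pos: [0.5793, -0.1838, 0.1825]
eef_rot: [-3.142, -0.0, -1.43]
contact_force: [0.0, 0.5, -1.3]
opening: 0.0286
gripper_force: 0.0
```

```bash
python3 -c "
from h import *
st=go([.579,-.1847,.30],.14);print(st['wrist_torque'])"
```

```text
ee [ 0.5793 -0.1838  0.1825] [-3.142 -0.    -1.43 ] F [ 0.   0.5 -1.3] t 3.4 op 0.0286 gf 0.0
xyz cm [  0.08   0.04 -11.75] twist [-0.    -0.     0.001]
[0.01064097 0.0859787  0.02484581]
```

Fingers are still closing, so I'll hold.

Request:
play_rows([
  {"xyz": [0,0,0],"twist": [0,0,0]},
  {"xyz": [0,0,0],"twist": [0,0,0]},
  {"xyz": [0,0,0],"twist": [0,0,0]},
  {"xyz": [0,0,0],"twist": [0,0,0]},
  {"xyz": [0,0,0],"twist": [0,0,0]},
  {"xyz": [0,0,0],"twist": [0,0,0]},
  {"xyz": [0,0,0],"twist": [0,0,0]},
  {"xyz": [0,0,0],"twist": [0,0,0]},
])

```text
clock: 4.2
ee_pos: [0.5782, -0.184, 0.1825]
eef_rot: [3.139, 0.0, -1.43]
contact_force: [-6.2, -0.6, 4.6]
opening: 0.0138
gripper_force: 29.9
```

```bash
python3 -c "
from h import *
st=go([.579,-.1847,.30],.14);print(st['wrist_torque'])"
```

```text
ee [ 0.5782 -0.184   0.1825] [ 3.139  0.    -1.43 ] F [-6.2 -0.6  4.6] t 4.2 op 0.0138 gf 29.9
xyz cm [  0.08  -0.04 -11.75] twist [0.0022 0.0001 0.0009]
[-0.19070806  2.70861208  0.02392865]
```

Request:
play_rows([
  {"xyz": [0,0.1,0],"twist": [0,0,0]},
  {"xyz": [0,0.1,-1],"twist": [0,0,0]},
  {"xyz": [0,0.1,-2],"twist": [0,0,0]},
  {"xyz": [0,0.1,-3],"twist": [0,0,0]},
  {"xyz": [0,0.1,-4],"twist": [0,0,0]},
  {"xyz": [0,0.1,-5],"twist": [0,0,0]},
  {"xyz": [0,0.1,-6],"twist": [0,0,0]},
  {"xyz": [0,0.1,-7],"twist": [0,0,0]},
])

```text
clock: 5.0
ee_pos: [0.578, -0.1839, 0.2533]
eef_rot: [3.141, 0.0, -1.43]
contact_force: [-3.3, -1.3, -5.5]
opening: 0.0138
gripper_force: 30.0
```

Request:
play_rows([
  {"xyz": [0,0,-1],"twist": [0,0,0]},
  {"xyz": [0,0,-2],"twist": [0,0,0]},
  {"xyz": [0,0,-3],"twist": [0,0,0]},
  {"xyz": [0,0,-4],"twist": [0,0,0]},
  {"xyz": [0,0,-5],"twist": [0,0,0]},
  {"xyz": [0,0,-6],"twist": [0,0,0]},
  {"xyz": [0,0,-7],"twist": [0,0,0]},
  {"xyz": [0,0,-7],"twist": [0,0,0]},
])

```text
clock: 5.8
ee_pos: [0.579, -0.1842, 0.3245]
eef_rot: [-3.139, -0.001, -1.43]
contact_force: [-0.8, 1.2, -3.7]
opening: 0.0142
gripper_force: 30.0
```

```bash
python3 -c "
from h import *
import pickle
st=go([.579,-.1847,.34],.14);print(st['wrist_torque'])
c=np.array([.5236,.2002]);y=-.214;R=np.array([[np.cos(y),-np.sin(y)],[np.sin(y),np.cos(y)]])
p=c+R@[.0145+.06,.017];print('pre',p); go([*p,.32],y)"
```

```text
ee [ 0.579  -0.1842  0.3245] [-3.139e+00 -1.000e-03 -1.430e+00] F [-0.8  1.2 -3.7] t 5.8 op 0.0142 gf 30.0
xyz cm [ 0.05  0.01 -1.55] twist [-0.0027 -0.001   0.0011]
[ 0.01523116 -0.00391158  0.04120461]
pre [0.6000109  0.20099063]
ee [ 0.579  -0.1842  0.3245] [-3.139e+00 -1.000e-03 -1.430e+00] F [-0.8  1.2 -3.7] t 5.8 op 0.0142 gf 30.0
xyz cm [-37.84  -7.49   0.43] twist [-0.0028 -0.0005  0.3551]
```

Request:
play_rows([
  {"xyz": [-3,-0.6,0],"twist": [0,0,0.03]},
  {"xyz": [-6.5,-1.3,0],"twist": [0,0,0.07]},
  {"xyz": [-10,-2,0],"twist": [0,0,0.11]},
  {"xyz": [-14,-2.8,0],"twist": [0,0,0.15]},
  {"xyz": [-18,-3.6,0],"twist": [0,0,0.19]},
  {"xyz": [-22,-4.4,0],"twist": [0,0,0.23]},
  {"xyz": [-26,-5.2,0],"twist": [0,0,0.27]},
  {"xyz": [-30,-6,0],"twist": [0,0,0.31]},
])

```text
clock: 6.6
ee_pos: [0.5952, 0.1232, 0.3222]
eef_rot: [3.141, -0.0, -1.741]
contact_force: [1.6, -0.3, -4.3]
opening: 0.0141
gripper_force: 30.0
```

```bash
python3 -c "
from h import *
go([.6000,.2010,.30],-.214)"
```

```text
ee [0.5952 0.1232 0.3222] [ 3.141 -0.    -1.741] F [ 1.6 -0.3 -4.3] t 6.6 op 0.0141 gf 30.0
xyz cm [-7.75  0.85  2.22] twist [ 0.0004 -0.0001  0.0434]
```

Request:
play_rows([
  {"xyz": [-3,0.3,0],"twist": [0,0,0.02]},
  {"xyz": [-5.5,0.6,0],"twist": [0,0,0.04]},
  {"xyz": [-7.5,0.8,1],"twist": [0,0,0.043]},
  {"xyz": [-7.8,0.85,3],"twist": [0,0,0.043]},
  {"xyz": [-7.8,0.85,5],"twist": [0,0,0.043]},
  {"xyz": [-7.8,0.85,7],"twist": [0,0,0.043]},
  {"xyz": [-7.8,0.85,8],"twist": [0,0,0.043]},
  {"xyz": [-7.8,0.85,8],"twist": [0,0,0.043]},
])

```text
clock: 7.4
ee_pos: [0.5994, 0.1992, 0.2403]
eef_rot: [3.139, -0.003, -1.783]
contact_force: [-0.6, -0.6, -4.4]
opening: 0.0138
gripper_force: 30.0
```

```bash
python3 -c "
from h import *
go([.6000,.2010,.2425],-.214)
g=grab('scene');f=grab('top')
import pickle;pickle.dump((g,f),open('pre.pkl','wb'))
a=cv2.resize(g['img'][115:235,255:355],(500,600),interpolation=cv2.INTER_CUBIC);b=cv2.resize(f['img'][130:210,130:190],(300,400),interpolation=cv2.INTER_CUBIC)
o=np.zeros((600,800,3),np.uint8);o[:,:500]=a;o[:400,500:]=b;save(o,'pre.png')"
```

```text
ee [0.5994 0.1992 0.2403] [ 3.139e+00 -3.000e-03 -1.783e+00] F [-0.6 -0.6 -4.4] t 7.4 op 0.0138 gf 30.0
xyz cm [-0.19 -0.02 -0.22] twist [ 0.0029 -0.0026  0.0018]
```

View pics/pre.png

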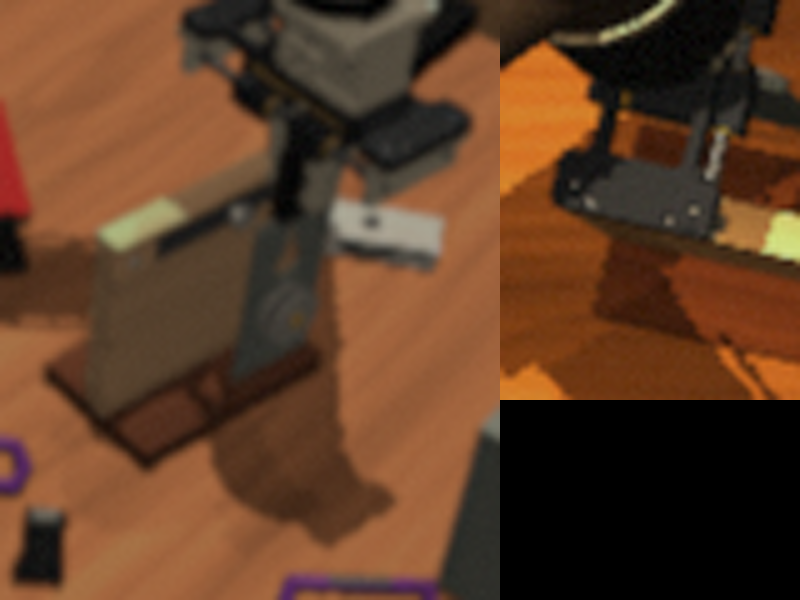

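The scene view shows the head at crop (240,212), which is pixel ≈(303,157.4). The keyhole entry is at crop (284,266), pixel ≈(311.8,168.2), with its slot running up. The gripper hides the top view. I'll measure both features numerically.

```bash
python3 -c "
from h import *
import pickle
g,f=pickle.load(open('pre.pkl','rb'));I=g['img'].astype(int)
print('head min-channel u297-309 v152-163');print(I[152:164,297:310].min(2))
print('hole R-B u305-320 v158-177');print((I[158:178,305:320,0]-I[158:178,305:320,2]))
"
```

```text
head min-channel u297-309 v152-163
[[64 61 61 61 57 56 50 46 42 34 30 27 23]
 [63 61 59 56 52 46 40 34 31 24 24 22 21]
 [60 57 54 46 42 37 32 29 25 25 26 24 18]
 [55 50 42 37 40 44 42 37 32 27 33 32 20]
 [45 38 32 39 58 70 64 52 41 35 39 36 24]
 [31 29 27 40 69 86 75 58 49 43 41 34 20]
 [26 24 26 39 63 80 71 58 50 46 43 40 33]
 [24 25 29 36 52 62 59 53 51 49 47 47 43]
 [27 32 34 39 46 50 53 51 46 47 50 47 47]
 [36 36 44 42 43 44 47 46 46 46 47 46 45]
 [40 42 43 44 45 45 44 47 46 43 46 43 42]
 [44 45 44 45 44 46 44 44 44 42 41 42 43]]
hole R-B u305-320 v158-177
[[19 32 38 29 15  6  1  3  3  5  3  6  7  9  5]
 [26 31 30 21 12  7  3  5  7  5  6  5  4  5  4]
 [30 26 19 13  6  6  3  8 11  7  4  4  6  4  5]
 [31 20 10  6  6  4  6 11 17 10  6  4  4  6  6]
 [30 17  5  5  4  3  7 15 20 14  5  6  5  7  9]
 [29 13  6  4  5  4  9 21 26 16  7  6  5  5  9]
 [28 11  6  6  4  5 13 29 33 23  9  5  4  5 11]
 [23  8  4  4  5  6 18 33 37 25 10  4  5  8 15]
 [20  8  4  4  7 14 26 37 36 20  8  5  4 13 29]
 [19  6  4  4  8 21 32 35 28 15  5  4  4 16 39]
 [16  6  6  5 12 24 30 26 18  7  4  3  5 21 45]
 [13  5  4  5  8 17 19 16  9  6  4  4  6 25 51]
 [10  5  5  5  6 10 10  8  7  7  5  5  8 30 53]
 [10  6  5  5  5  6  7  7  8  7  7  6 13 36 55]
 [ 8  5  4  4  7  8 10 11 10  9  8  7 17 39 56]
 [ 7  4  6  7  7  8 10  9 10 10 10  8 17 38 55]
 [ 5  4  6  9 11 11  8  8  9 11 11  9 15 33 51]
 [ 5  4  7 11 10  9  9 10 10 12 10  9 13 29 50]
 [ 4  5  8 10  8  9 10 10 12 13 13 10 15 34 53]
 [ 5  8  8  9  8 10 11 13 19 26 21 14 20 42 58]]
```

```bash
cat > meas.py <<'E'
from fit import *
import pickle
from scipy.ndimage import gaussian_filter
c=np.array([.5236,.2002]); yw=-.214
R2=np.array([[np.cos(yw),-np.sin(yw)],[np.sin(yw),np.cos(yw)]])
def W(P): P=np.atleast_2d(P); return np.c_[P[:,:2]@R2.T+c,P[:,2]]
def poly(f,P,win):
    u,v,w,h=win; m=np.zeros((h*M,w*M),np.uint8); q=(proj(f,W(P))-[u,v]+.5)*M-.5
    cv2.fillPoly(m,[np.round(q*16).astype(np.int32)],1,shift=4); return m
def small(m,win): return cv2.resize(gaussian_filter(m.astype(float),.8*M),(win[2],win[3]),interpolation=cv2.INTER_AREA)
def ncc(a,b): a=a-a.mean(); b=b-b.mean(); return (a*b).sum()/np.sqrt((a*a).sum()*(b*b).sum()+1e-9)
def head(f,y,z,win):
    t=np.linspace(0,2*np.pi,40); m=0
    u,v,w,h=win; P=np.vstack([np.c_[np.full(40,x),y+.01*np.cos(t),z+.01*np.sin(t)] for x in(.0205,.0255)])
    m=hull(f,W(P),np.array([u,v]),(h*M,w*M)); return small(m,win)
def hole(f,x,y,z,win):
    # x mid-plane, (y,z) entry centre, board frame
    a=.012; o=a*np.tan(np.pi/8); k=.0055; s=[(a,-o),(a,o),(o,a),(k,a)]
    tt=np.linspace(0,np.pi,9); top=[(k*np.cos(q),.0235+k*np.sin(q)) for q in tt]
    pts=s+top+[(-k,a),(-o,a),(-a,o),(-a,-o),(-o,-a),(o,-a)]
    m=1
    for xx in(x-.0025,x+.0025): m=m*poly(f,[[xx,y+p,z+q] for p,q in pts],win)
    return small(m,win)
def grid(fn,img,y0,z0,r=.012,n=25):
    best=max(((ncc(fn(y,z),img),y,z) for y in y0+np.linspace(-r,r,n) for z in z0+np.linspace(-r,r,n)))
    return best
E
python3 - <<'E'
from meas import *
S=pickle.load(open('s.pkl','rb')); g,_=pickle.load(open('pre.pkl','rb'))
win=(297,153,12,9)
for n,f in(('orig',S['scene']),('pre',g)):
    img=f['img'][153:162,297:309].min(2).astype(float)
    print(n,'head',grid(lambda y,z:head(f,y,z,win),img,.012,.165), [ (round(y,3),round(ncc(head(f,y,.165,win),img),3)) for y in np.arange(.006,.0221,.002)])
st=sensors.read_state(); e=st['ee_pos']; b=R2.T@(e[:2]-c); print('tcp board',b,e[2])
win2=(308,158,9,14); img=(g['img'][158:172,308:317,0].astype(float)-g['img'][158:172,308:317,2])
print('hole expected y,z',b[1],e[2]-.0775); print(grid(lambda y,z:hole(g,b[0],y,z,win2),img,b[1],e[2]-.0775))
E
```

```text
orig head (np.float64(0.4223002266073975), np.float64(0.009000000000000001), np.float64(0.17400000000000002)) [(np.float64(0.006), np.float64(0.123)), (np.float64(0.008), np.float64(0.182)), (np.float64(0.01), np.float64(0.22)), (np.float64(0.012), np.float64(0.249)), (np.float64(0.014), np.float64(0.246)), (np.float64(0.016), np.float64(0.228)), (np.float64(0.018), np.float64(0.178)), (np.float64(0.02), np.float64(0.116)), (np.float64(0.022), np.float64(0.033))]
pre head (np.float64(0.6515678404270069), np.float64(0.01), np.float64(0.17)) [(np.float64(0.006), np.float64(0.43)), (np.float64(0.008), np.float64(0.507)), (np.float64(0.01), np.float64(0.556)), (np.float64(0.012), np.float64(0.585)), (np.float64(0.014), np.float64(0.574)), (np.float64(0.016), np.float64(0.536)), (np.float64(0.018), np.float64(0.464)), (np.float64(0.02), np.float64(0.368)), (np.float64(0.022), np.float64(0.255))]
tcp board [0.07546455 0.01590591] 0.24299027483251925
hole expected y,z 0.01590591237973292 0.16549027483251927
(np.float64(0.935167433352937), np.float64(0.00590591237973292), np.float64(0.16849027483251927))
```

```bash
python3 - <<'E'
from meas import *
S=pickle.load(open('s.pkl','rb')); g,_=pickle.load(open('pre.pkl','rb')); t=S['top']
def put(f,win,items,k=10):
    u,v,w,h=win; o=cv2.resize(f['img'][v:v+h,u:u+w],(w*k,h*k),interpolation=cv2.INTER_CUBIC).copy()
    for P,col in items:
        q=((proj(f,W(P))-[u,v]+.5)*k-.5); cv2.polylines(o,[np.round(q*16).astype(np.int32)],True,col,1,shift=4)
    return o
tt=np.linspace(0,2*np.pi,40)
circ=lambda y,x:np.c_[np.full(40,x),y+.01*np.cos(tt),.165+.01*np.sin(tt)]
rect=lambda x,y,hw,z0,z1:[[x,y-hw,z0],[x,y+hw,z0],[x,y+hw,z1],[x,y-hw,z1]]
zc=.2405; y=.0159; x=.0755
oc=lambda y,z:[[x+.0025,y+.013*np.cos(a),z+.013*np.sin(a)] for a in np.arange(8)*np.pi/4+np.pi/8]
A=put(g,(290,140,40,60),[(rect(x+.0025,y,.035,zc-.17,zc-.03),(0,255,0)),(rect(x+.007,y,.02,zc-.03,zc+.03),(0,255,0)),(oc(y,zc-.075),(0,255,0)),(circ(.010,.0255),(255,0,0)),(circ(.017,.0255),(80,80,255))])
B=put(t,(155,152,40,30),[(circ(.010,.0255),(255,0,0)),(circ(.017,.0255),(80,80,255)),(circ(.017,.0205),(80,80,255)),([[.012,-.09,.183],[.012,.09,.183]],(0,255,0))])
C=put(S['scene'],(285,140,40,30),[(circ(.010,.0255),(255,0,0)),(circ(.017,.0255),(80,80,255)),([[.012,-.09,.183],[.012,.09,.183],[.012,.09,0],[.012,-.09,0]],(0,255,0))])
save(np.hstack([A,np.vstack([B,C])]),'ov.png')
E
```

```text
(no output)
```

View pics/ov.png

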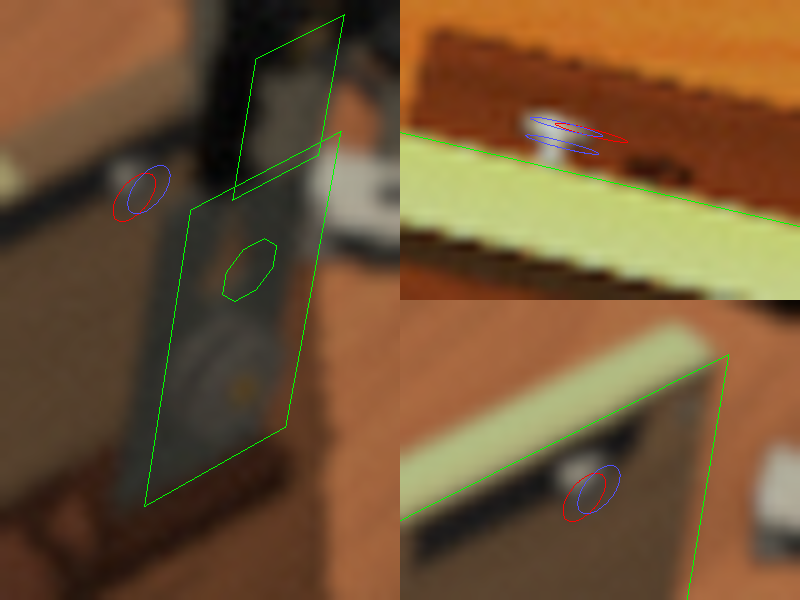

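In the scene view every model outline is drawn about 2 px right of and below the real feature. The plate and stud shift alike, so I can trust only their relative position. The head lies about 4 mm further along +y than the hole, and the top view agrees. I'll shift the plate and close in to just in front of the head.

```bash
cat >> meas.py <<'E'
def gob(x,y,z,yaw=yw): 
    st=go([*(R2@[x,y]+c),z],yaw); b=R2.T@(st['ee_pos'][:2]-c); F=R2.T@st['contact_force'][:2]
    print('board x,y mm',(b*1000).round(1),'z',(st['ee_pos'][2]*1000).round(1),'Fb',F.round(1),st['contact_force'][2].round(1),'tq',(R2.T@st['wrist_torque'][:2]).round(2),st['wrist_torque'][2].round(2))
E
python3 -c "
from meas import *
gob(.034,.0202,.2428)"
```

```text
ee [0.6007 0.1997 0.243 ] [-3.141 -0.    -1.783] F [-0.3 -0.3 -4.4] t 7.5 op 0.0138 gf 30.0
xyz cm [-0.44  4.15  0.02] twist [-0.0006 -0.0001  0.002 ]
board x,y mm [75.5 15.9] z 243.0 Fb [-0.2 -0.4] -4.4 tq [0.07 0.  ] 0.0
```

Request:
play_rows([
  {"xyz": [-0.2,0.8,0],"twist": [0,0,0.002]},
  {"xyz": [-0.4,1.6,0],"twist": [0,0,0.002]},
  {"xyz": [-0.4,2.4,0],"twist": [0,0,0.002]},
  {"xyz": [-0.4,3.2,0],"twist": [0,0,0.002]},
  {"xyz": [-0.4,3.8,0],"twist": [0,0,0.002]},
  {"xyz": [-0.4,4.1,0],"twist": [0,0,0.002]},
  {"xyz": [-0.4,4.1,0],"twist": [0,0,0.002]},
  {"xyz": [-0.4,4.1,0],"twist": [0,0,0.002]},
])

```text
clock: 8.3
ee_pos: [0.5612, 0.2124, 0.2426]
eef_rot: [-3.141, 0.0, -1.785]
contact_force: [0.3, 1.1, -4.7]
opening: 0.0139
gripper_force: 30.0
```

```bash
python3 - <<'E'
from meas import *
g=grab('scene'); pickle.dump(g,open('near.pkl','wb'))
gob(.030,.0202,.2428)
u,v,w,h=285,140,36,48
o=cv2.resize(g['img'][v:v+h,u:u+w],(w*12,h*12),interpolation=cv2.INTER_CUBIC)
o=np.clip(o.astype(float)*1.8,0,255).astype(np.uint8)
save(o,'near.png')
E
```

```text
ee [0.5613 0.2124 0.2425] [-3.141  0.    -1.785] F [ 0.1  0.1 -4.7] t 8.35 op 0.014 gf 30.0
xyz cm [-0.03  0.42 -0.03] twist [-0.0001  0.     -0.    ]
board x,y mm [34.2 19.9] z 242.5 Fb [0.  0.1] -4.7 tq [-0.05  0.08] 0.01
```

View pics/near.png

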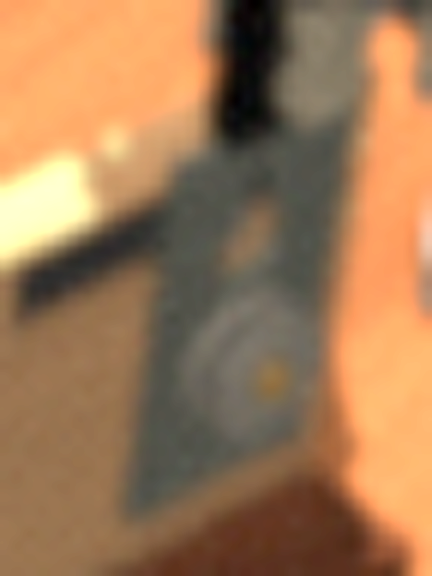

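The keyhole shows bare board through it, at crop (250,235). From this viewing angle that fits a head lying straight behind the entry. No head shows beside the plate. I'll go in gently by feel.

Request:
play_rows([
  {"xyz": [0,0.2,0],"twist": [0,0,0]},
  {"xyz": [0,0.4,0],"twist": [0,0,0]},
  {"xyz": [0,0.5,0],"twist": [0,0,0]},
  {"xyz": [0,0.6,0],"twist": [0,0,0]},
  {"xyz": [0,0.7,0],"twist": [0,0,0]},
  {"xyz": [0,0.8,0],"twist": [0,0,0]},
  {"xyz": [0,0.8,0],"twist": [0,0,0]},
  {"xyz": [0,0.8,0],"twist": [0,0,0]},
])

```text
clock: 9.15
ee_pos: [0.5532, 0.2141, 0.2426]
eef_rot: [-3.142, 0.0, -1.785]
contact_force: [-0.3, -0.0, -5.1]
opening: 0.014
gripper_force: 30.0
```

```bash
python3 -c "
from meas import *
gob(.0225,.0202,.2428)"
```

```text
ee [0.5532 0.2141 0.2426] [-3.142  0.    -1.785] F [-0.3 -0.  -5.1] t 9.15 op 0.014 gf 30.0
xyz cm [-0.03  0.35 -0.02] twist [-0.      0.0001  0.0001]
board x,y mm [26.  19.9] z 242.6 Fb [-0.2 -0.1] -5.1 tq [0.06 0.07] 0.03
```

Request:
play_rows([
  {"xyz": [0,0.1,0],"twist": [0,0,0]},
  {"xyz": [0,0.15,0],"twist": [0,0,0]},
  {"xyz": [0,0.2,0],"twist": [0,0,0]},
  {"xyz": [0,0.25,0],"twist": [0,0,0]},
  {"xyz": [0,0.3,0],"twist": [0,0,0]},
  {"xyz": [0,0.35,0],"twist": [0,0,0]},
  {"xyz": [0,0.4,0],"twist": [0,0,0]},
  {"xyz": [0,0.4,0],"twist": [0,0,0]},
])

```text
clock: 9.95
ee_pos: [0.5493, 0.2149, 0.2426]
eef_rot: [3.142, 0.0, -1.785]
contact_force: [-0.4, 0.2, -4.8]
opening: 0.014
gripper_force: 30.0
```

```bash
python3 -c "
from meas import *
gob(.0185,.0202,.2428)"
```

```text
ee [0.5493 0.2149 0.2426] [ 3.142  0.    -1.785] F [-0.4  0.2 -4.8] t 9.95 op 0.014 gf 30.0
xyz cm [-0.03  0.35 -0.02] twist [0.     0.     0.0001]
board x,y mm [22.  19.9] z 242.6 Fb [-0.5  0.1] -4.8 tq [-0.    0.12] -0.02
```

Request:
play_rows([
  {"xyz": [0,0.1,0],"twist": [0,0,0]},
  {"xyz": [0,0.15,0],"twist": [0,0,0]},
  {"xyz": [0,0.2,0],"twist": [0,0,0]},
  {"xyz": [0,0.25,0],"twist": [0,0,0]},
  {"xyz": [0,0.3,0],"twist": [0,0,0]},
  {"xyz": [0,0.35,0],"twist": [0,0,0]},
  {"xyz": [0,0.4,0],"twist": [0,0,0]},
  {"xyz": [0,0.4,0],"twist": [0,0,0]},
])

```text
clock: 10.75
ee_pos: [0.5454, 0.2158, 0.2426]
eef_rot: [3.142, -0.0, -1.785]
contact_force: [-0.2, 0.1, -4.3]
opening: 0.014
gripper_force: 30.0
```

```bash
python3 -c "
from meas import *
gob(.0145,.0202,.2428)"
```

```text
ee [0.5454 0.2158 0.2426] [ 3.142 -0.    -1.785] F [-0.2  0.1 -4.3] t 10.75 op 0.014 gf 30.0
xyz cm [-0.04  0.35 -0.02] twist [ 0.     -0.      0.0001]
board x,y mm [18.  19.8] z 242.6 Fb [-0.2  0.1] -4.3 tq [0.   0.08] 0.01
```

Request:
play_rows([
  {"xyz": [0,0.1,0],"twist": [0,0,0]},
  {"xyz": [0,0.15,0],"twist": [0,0,0]},
  {"xyz": [0,0.2,0],"twist": [0,0,0]},
  {"xyz": [0,0.25,0],"twist": [0,0,0]},
  {"xyz": [0,0.3,0],"twist": [0,0,0]},
  {"xyz": [0,0.35,0],"twist": [0,0,0]},
  {"xyz": [0,0.4,0],"twist": [0,0,0]},
  {"xyz": [0,0.4,0],"twist": [0,0,0]},
])

```text
clock: 11.55
ee_pos: [0.5431, 0.2164, 0.243]
eef_rot: [-3.139, 0.0, -1.784]
contact_force: [8.5, -3.0, -7.6]
opening: 0.0139
gripper_force: 30.0
```

```bash
python3 -c "
from meas import *
gob(.0145,.0202,.2428)"
```

```text
ee [0.5431 0.2164 0.243 ] [-3.139  0.    -1.784] F [ 8.5 -3.  -7.6] t 11.55 op 0.0139 gf 30.0
xyz cm [-0.02  0.11  0.02] twist [-0.003   0.0005  0.0003]
board x,y mm [15.6 20. ] z 243.0 Fb [ 8.9 -1.2] -7.6 tq [-0.4 -3.5] 0.17
```

The plate stopped at x ≈ 15.6 mm with light contact, well past the head's front at 28 mm, so it's against the board. I'll ease off about 1 mm and slide down, watching the side force.

Request:
play_rows([
  {"xyz": [0,-0.1,0],"twist": [0,0,0]},
  {"xyz": [0,-0.1,0.1],"twist": [0,0,0]},
  {"xyz": [0,-0.1,0.2],"twist": [0,0,0]},
  {"xyz": [0,-0.1,0.3],"twist": [0,0,0]},
  {"xyz": [0,-0.1,0.4],"twist": [0,0,0]},
  {"xyz": [0,-0.1,0.5],"twist": [0,0,0]},
  {"xyz": [0,-0.1,0.6],"twist": [0,0,0]},
  {"xyz": [0,-0.1,0.6],"twist": [0,0,0]},
])

```text
clock: 12.35
ee_pos: [0.5433, 0.2167, 0.2371]
eef_rot: [-3.14, 0.001, -1.784]
contact_force: [6.1, -1.7, -3.5]
opening: 0.0141
gripper_force: 30.0
```

```bash
python3 -c "
from meas import *
gob(.0153,.0202,.2175)"
```

```text
ee [0.5433 0.2167 0.2371] [-3.140e+00  1.000e-03 -1.784e+00] F [ 6.1 -1.7 -3.5] t 12.35 op 0.0141 gf 30.0
xyz cm [0.01 0.05 1.96] twist [-0.0019  0.001   0.0004]
board x,y mm [15.8 20.3] z 237.1 Fb [ 6.3 -0.3] -3.5 tq [ 0.04 -2.47] 0.16
```

Request:
play_rows([
  {"xyz": [0,0,0.1],"twist": [0,0,0]},
  {"xyz": [0,0,0.2],"twist": [0,0,0]},
  {"xyz": [0,0,0.3],"twist": [0,0,0]},
  {"xyz": [0,0,0.4],"twist": [0,0,0]},
  {"xyz": [0,0,0.5],"twist": [0,0,0]},
  {"xyz": [0,0,0.6],"twist": [0,0,0]},
  {"xyz": [0,0,0.7],"twist": [0,0,0]},
  {"xyz": [0,0,0.7],"twist": [0,0,0]},
])

```text
clock: 13.15
ee_pos: [0.5433, 0.2167, 0.2301]
eef_rot: [-3.14, 0.001, -1.784]
contact_force: [5.7, -1.6, -3.3]
opening: 0.0139
gripper_force: 30.0
```

```bash
python3 -c "
from meas import *
gob(.0153,.0202,.2175)"
```

```text
ee [0.5433 0.2167 0.2301] [-3.140e+00  1.000e-03 -1.784e+00] F [ 5.7 -1.6 -3.3] t 13.15 op 0.0139 gf 30.0
xyz cm [0.01 0.05 1.26] twist [-0.0019  0.0011  0.0004]
board x,y mm [15.8 20.3] z 230.1 Fb [ 5.9 -0.4] -3.3 tq [ 0.05 -2.43] 0.17
```

Request:
play_rows([
  {"xyz": [0,0,0.1],"twist": [0,0,0]},
  {"xyz": [0,0,0.2],"twist": [0,0,0]},
  {"xyz": [0,0,0.3],"twist": [0,0,0]},
  {"xyz": [0,0,0.4],"twist": [0,0,0]},
  {"xyz": [0,0,0.5],"twist": [0,0,0]},
  {"xyz": [0,0,0.6],"twist": [0,0,0]},
  {"xyz": [0,0,0.7],"twist": [0,0,0]},
  {"xyz": [0,0,0.7],"twist": [0,0,0]},
])

```text
clock: 13.95
ee_pos: [0.5434, 0.2167, 0.2231]
eef_rot: [-3.14, 0.001, -1.784]
contact_force: [5.9, -1.4, -3.6]
opening: 0.0138
gripper_force: 30.0
```

```bash
python3 -c "
from meas import *
gob(.0153,.0202,.2175)"
```

```text
ee [0.5434 0.2167 0.2231] [-3.140e+00  1.000e-03 -1.784e+00] F [ 5.9 -1.4 -3.6] t 13.95 op 0.0138 gf 30.0
xyz cm [0.01 0.05 0.56] twist [-0.0019  0.001   0.0004]
board x,y mm [15.8 20.3] z 223.1 Fb [ 6.1 -0.2] -3.6 tq [ 0.05 -2.43] 0.2
```

Request:
play_rows([
  {"xyz": [0,0,0.1],"twist": [0,0,0]},
  {"xyz": [0,0,0.2],"twist": [0,0,0]},
  {"xyz": [0,0,0.3],"twist": [0,0,0]},
  {"xyz": [0,0,0.4],"twist": [0,0,0]},
  {"xyz": [0,0,0.45],"twist": [0,0,0]},
  {"xyz": [0,0,0.5],"twist": [0,0,0]},
  {"xyz": [0,0,0.5],"twist": [0,0,0]},
  {"xyz": [0,0,0.5],"twist": [0,0,0]},
])

```text
clock: 14.75
ee_pos: [0.5434, 0.2167, 0.2182]
eef_rot: [-3.14, 0.001, -1.784]
contact_force: [5.9, -1.6, -2.6]
opening: 0.0138
gripper_force: 30.0
```

```bash
python3 -c "
from meas import *
gob(.0153,.0202,.2175)"
```

```text
ee [0.5434 0.2167 0.2182] [-3.140e+00  1.000e-03 -1.784e+00] F [ 5.9 -1.6 -2.6] t 14.75 op 0.0138 gf 30.0
xyz cm [0.01 0.06 0.07] twist [-0.002   0.0011  0.0004]
board x,y mm [15.9 20.3] z 218.2 Fb [ 6.1 -0.3] -2.6 tq [-0.03 -2.29] 0.19
```

Request:
play_rows([
  {"xyz": [0,0,0.05],"twist": [0,0,0]},
  {"xyz": [0,0,0.1],"twist": [0,0,0]},
  {"xyz": [0,0,0.1],"twist": [0,0,0]},
  {"xyz": [0,0,0.15],"twist": [0,0,0]},
  {"xyz": [0,0,0.15],"twist": [0,0,0]},
  {"xyz": [0,0,0.2],"twist": [0,0,0]},
  {"xyz": [0,0,0.2],"twist": [0,0,0]},
  {"xyz": [0,0,0.2],"twist": [0,0,0]},
])

```text
clock: 15.55
ee_pos: [0.5434, 0.2167, 0.217]
eef_rot: [-3.139, 0.001, -1.784]
contact_force: [4.3, -1.0, 5.4]
opening: 0.0137
gripper_force: 30.0
```

```bash
python3 -c "
from meas import *
gob(.0153,.0202,.2175)"
```

```text
ee [0.5434 0.2167 0.217 ] [-3.139e+00  1.000e-03 -1.784e+00] F [ 4.3 -1.   5.4] t 15.55 op 0.0137 gf 30.0
xyz cm [ 0.02  0.06 -0.05] twist [-0.0023  0.0015  0.0005]
board x,y mm [15.9 20.4] z 217.0 Fb [ 4.5 -0.1] 5.4 tq [-0.27 -1.69] 0.13
```

Fz turned upward at z ≈ 217.5 mm, exactly where the seat was predicted, so the plate is fully home. I'll release it now.

Request:
play_rows([
  {"xyz": [0,0,0],"twist": [0,0,0]},
  {"xyz": [0,0,0],"twist": [0,0,0]},
  {"xyz": [0,0,0],"twist": [0,0,0]},
  {"xyz": [0,0,0],"twist": [0,0,0]},
  {"xyz": [0,0,0],"twist": [0,0,0]},
  {"xyz": [0,0,0],"twist": [0,0,0]},
  {"xyz": [0,0,0],"twist": [0,0,0]},
  {"xyz": [0,0,0],"twist": [0,0,0]},
], gripper=70)

```text
clock: 16.35
ee_pos: [0.5425, 0.2164, 0.2155]
eef_rot: [3.142, 0.0, -1.785]
contact_force: [-0.9, 0.4, -0.5]
opening: 0.0607
gripper_force: 0.0
```

```bash
python3 -c "
from meas import *
gob(.0153,.0202,.32)"
```

```text
ee [0.5425 0.2164 0.2155] [ 3.142  0.    -1.785] F [-0.9  0.4 -0.5] t 16.35 op 0.0607 gf 0.0
xyz cm [ -0.04  -0.03 -10.45] twist [ 0.0001  0.     -0.0001]
board x,y mm [15.  19.8] z 215.5 Fb [-0.9  0.2] -0.5 tq [-0.01  0.16] 0.01
```

Free of contact. I'll retreat straight up and then away.

Request:
play_rows([
  {"xyz": [0,0,-1],"twist": [0,0,0]},
  {"xyz": [0,0,-2.5],"twist": [0,0,0]},
  {"xyz": [0,0,-4],"twist": [0,0,0]},
  {"xyz": [0,0,-6],"twist": [0,0,0]},
  {"xyz": [0,0,-8],"twist": [0,0,0]},
  {"xyz": [2,0,-10],"twist": [0,0,0]},
  {"xyz": [5,0,-12],"twist": [0,0,0]},
  {"xyz": [9,0,-12],"twist": [0,0,0]},
])

```text
clock: 17.15
ee_pos: [0.5245, 0.1286, 0.3391]
eef_rot: [-3.137, 0.003, -1.783]
contact_force: [0.9, -0.1, -0.6]
opening: 0.0612
gripper_force: 0.0
```

Request:
play_rows([
  {"xyz": [4,0,0],"twist": [0,0,0]},
  {"xyz": [8,0,0],"twist": [0,0,0]},
  {"xyz": [12,0,0],"twist": [0,0,0]},
  {"xyz": [15,0,0],"twist": [0,0,0]},
  {"xyz": [16,0,0],"twist": [0,0,0]},
  {"xyz": [16,0,0],"twist": [0,0,0]},
  {"xyz": [16,0,0],"twist": [0,0,0]},
  {"xyz": [16,0,0],"twist": [0,0,0]},
])

```text
clock: 17.95
ee_pos: [0.4897, -0.0271, 0.3356]
eef_rot: [-3.142, 0.0, -1.784]
contact_force: [-0.4, 0.6, -0.9]
opening: 0.0612
gripper_force: 0.0
```

```bash
python3 - <<'E'
from meas import *
g=grab('scene');f=grab('top')
a=cv2.resize(g['img'][120:220,250:340],(540,600),interpolation=cv2.INTER_CUBIC);b=cv2.resize(f['img'][145:200,135:187],(260,275),interpolation=cv2.INTER_CUBIC)
o=np.zeros((600,800,3),np.uint8);o[:,:540]=a;o[:275,540:]=b;save(o,'end.png')
st=sensors.read_state(); print(st['ee_pos'],st['contact_force'],st['clock'])
E
```

```text
[ 0.48965397 -0.02706807  0.33544411] [-0.24958098  0.35763763  0.55676917] 18.05
```

View pics/end.png

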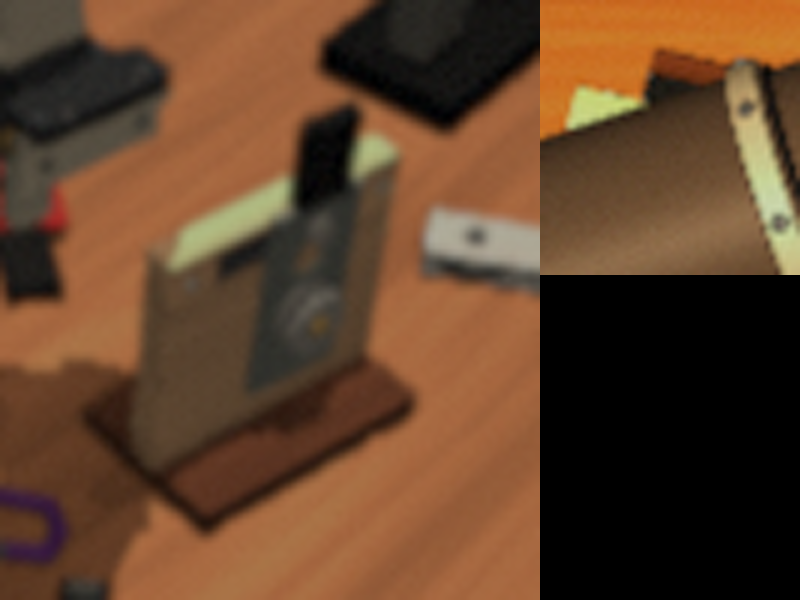

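The plate hangs flat on the board: the block is at crop (327,155), the plate spans (250–355, 190–385), and only the lower keyhole is open, at (312,255). The gripper is clear, so I'll hand in.

```bash
python3 -c "
from bench import order
print(order.close_job())"
```

```text
the job is handed in; nothing more can be done
None
```

The grey pulley plate hangs flat on the board, slid down fully home on the stud and released; the job was handed in at about 18 s, highest board or stud force read about 9 N, and no verdict came back.

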